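# Find the full cutter tin by weight and slide it home in its holder

### The arm

A 6-joint arm with a two-finger parallel gripper is mounted at the origin on the work surface. World frame = base frame: x ahead of the robot, y to its left, z up, the work surface at z = 0. Lengths are in m, angles in rad, forces in N, time in s.
With the tool pointing down it reaches from about 0.35 to 0.775 m from the base axis. Payload 7.3 kg.
Tool frame: the origin (TCP) lies at the very end of the fingers, on their centre line; the grasp point (between the pads) lies 19 mm behind it; z points along the fingers, y is the line along which they close (so a half turn about z gives the same grasp; the last joint's range is limited). The gripper opens to 92 mm and grips with 3 to 60 N. Pads are 19 mm wide; open, the fingers measure 130 mm over their backs; the gripper's body (75 mm by 190 mm) begins 47 mm behind the grasp point.
Start: joints at [1.04, 0.342, 1.524, -0, 1.275, -0.146], TCP at [0.197, 0.487, 0.227] pointing down, gripper open.
Joint ranges: [-2.53, 2.53], [-0.77, 2.02], [0.04, 2.7], [-1, 4.14], [0.28, 2.66], [-3.11, 3.11]. Speed limits (rad/s): [2.57, 2.57, 3.14, 3.14, 3.14, 3.14].

### API

Orientations are given as [roll, pitch, yaw] about the fixed x, y, z axes, in that order (R = Rz(yaw) Ry(pitch) Rx(roll)).
In Python, from cell import robot gives the robot as it stands.
- The arm moves only by the tool apply_moves, never from a script. Its argument "motion" is text: rows parted by semicolons, each of 7 numbers parted by spaces: the opening in per cent of the stroke, from 0 (shut) to 100 (fully open), then the shift along the tool's x, y, z in cm, then the turn, a rotation vector about the tool's x, y, z in rad. A call has 1 to 20 rows; each row shifts and turns the commanded pose from where the row before left it, along the tool's axes as they then stand; what a row does not reach is not made up. A row lasts 1/8 s, in which the tool goes at most 62.5 mm and 10.7 degrees, less where a joint would pass 70% of its speed; a pose out of reach is approached as far as the arm can. A call with a gripper value outside its range is refused whole. The fingers move at their own pace and stop on an object; "force" is the grip in N (left out, the last holds). Time passes only in rows, so rows that do not move let the fingers close. It gives the time, the measured TCP pose, the force, the opening and the grip force at its end, in the units of the state.
- robot.observe(): the state, without advancing time (a new reading comes with each control period).
- robot.read_camera(name): name is "side" or "top" or "wrist"; returns a dict with "img" (384x512x3 uint8, red, green, blue), "fovy" (degrees; the focal length in pixels is half the picture's height over the tangent of half this angle, whatever the lens; pixels are square), "cx", "cy" (the principal point, pixels), "R" (3x3) and "t" (3): a world point X has camera coordinates R X + t; the wrist camera has in their place "hand_eye" (4x4, takes a point from camera to tool coordinates, whose origin is the TCP and whose axes are the flange's). Camera axes: x right, y down, z forward; pixel columns grow to the right and rows downward; lengths in m; the calibration is good to about 2 mm. A picture is of the moment at which its call begins: read the wrist's pose just before it. There is no depth.
- robot.hand_in(): hands the job in; it is judged then, once.
Trained networks look in a picture, given as the dict that the camera call returned (one of the last four; its "shot" number tells which), for a name from the list of things; names that differ only in an ending like _2 or _b are one class to them, and where a whole thing is asked for, a point or a joint stands for the part that bears it (a point fixed in the world has none). Each returns a list of dicts, best first, with "score" (0 to 1); they miss things now and then, are a little off and sometimes report something else, mostly with a low value. They report only what shows in the picture. A call takes as long as a camera call.
- robot.search_frame(target, picture): "centre" ([x, y, z] in m, in world coordinates, good to about 4 mm: the middle of the surface that is visible of it).
- robot.trace(target, picture): "pixels" (384x512 bool, what is visible of it).
The state is a dict: "time": time; "qpos": joint angles; "qvel": joint speeds; "joint_efforts": joint torques, N m; "tool_pos": TCP position; "tool_rot": TCP orientation; "contact_force": force on the tool from outside, world axes, zero at the start; "torque": the same for the moment, N m; "opening": finger opening in m; "grip_force": force on a finger pad.
Only numpy, scipy, OpenCV 4.12 (cv2) and the standard library are available. Lean on these libraries where they do the work, as an engineer would, in place of code of your own. Each camera call takes 0.05 s, during which the arm holds its last target. There are 200 camera calls.

### The job

The two closed steel tins on the tray look alike, but one is full of steel vegetable cutters and the other is nearly empty. Lift the tin with the round knob clear of the tray to feel its weight and set it back on the tray, then lift the tin with the bar handle in the same way, a good second each; then slide the heavier tin along the counter through the open front of the holder, fully home so that it stays pressed lightly against the rubber buffer at the back, without ramming the buffer. Leave the lighter tin standing on the tray, keep both tins upright, and do not disturb the bowl, the pepper mill or the mug.

Things in the scene. Friction and masses are not known exactly. Their poses are not given: they have to be found in the camera images.
- tin_knob: Closed square steel tin, 58 x 58 mm, 85 mm high, fixed lid with a round black knob (20 mm across, top at 97 mm). Origin: centre of the underside; z up, x and y square to its sides. Any side may be gripped. Weighs 1.7 to 2.3 N if nearly empty, 4.7 to 6.2 N if full; which tin is full changes from start to start and cannot be seen.
- tin_bar: The same tin, 58 x 58 x 85 mm, but with a black bar handle on the lid (44 mm long along its x, 10 mm wide, top at 97 mm). Origin, axes and possible weights as for the other tin.
- tray: Shallow aluminium tray, fixed to the counter, 210 mm (x) by 310 mm (y), rim 20 mm high, walls and floor 3 mm thick (the tins stand on the floor, 3 mm above the counter). Origin: centre of the underside. The two tins stand side by side along its y, about 140 mm apart.
- holder: Fixed steel holder, 32 mm high, no floor: the tin slides on the counter. Origin at counter level; x points along the lane from the open front (-x) to the back. On +y a fixed wall, inner face at y = +30 mm, x from -62 to +62 mm; on -y the sprung cheek. A seated tin is square to it, its centre at y = +1 mm and x = about 16 to 19 mm. Keep fingers over 36 mm high.
- mouth (a point): Middle of the holder's open front at counter level, 85 mm before the holder's origin; both sides flare outwards: the fixed wall's flare runs from holder x = -88 to -62 mm (10 mm out at its tip), the cheek's from -64 to -32 mm (12 mm out at its tip), where the lane has narrowed to 56 mm. Axes as the holder's.
- cheek_face (a point): Middle of the white sprung cheek's inner face, on the lane's -y side; free, it lies at holder y = -26 mm (lane 56 mm wide, so a 58 mm tin pushes it back at least 2 mm; it gives 10 mm). It presses with about 2.4 N plus 0.8 N per mm, so the tin is held by friction and sliding it takes several N.
- buffer: Rubber buffer at the back of the holder's lane, 40 mm wide, 22 mm high, middle 18 mm above the counter. Origin: centre of its front face, which the tin meets (45 mm beyond the holder's origin along the holder's x when free). It gives 1 mm for every 4 N and is bottomed after 6 mm.
- bowl: Bystander: grey plastic bowl, 110 mm across, 55 mm high, loose. Origin: centre of the underside.
- mill: Bystander: dark wooden pepper mill, 48 mm across, 120 mm high, loose. Origin: centre of the underside.
- mug: Bystander: white mug, 76 mm across plus its handle, 80 mm high, loose. Origin: centre of the underside.

How it is judged:
On the way, in this order (a step that is already met when the one before it is completed fails the run):
1. the tin with the round knob is lifted clear of the tray (underside at least 30 mm above the counter) and held up for half a second (height (world z) of tin_knob above 0.03 m), for 0.5 s.
2. the tin with the round knob is set back upright on the tray (height (world z) of tin_knob below 0.008 m and contact force between tin_knob and tray above 1 N and angle between tin_knob's own z axis and vertical below 0.06 rad), for 0.1 s.
3. the tin with the bar handle is lifted clear of the tray (underside at least 30 mm above the counter) and held up for half a second, the other standing on the tray (height (world z) of tin_bar above 0.03 m and height (world z) of tin_knob below 0.008 m), for 0.5 s.
4. one tin is slid in through the open front of the holder, its underside less than 20 mm above the counter (((x of tin_knob in the frame of holder between -0.085 and -0.03 m and y of tin_knob in the frame of holder between -0.015 and 0.015 m and height (world z) of tin_knob below 0.02 m) or (x of tin_bar in the frame of holder between -0.085 and -0.03 m and y of tin_bar in the frame of holder between -0.015 and 0.015 m and height (world z) of tin_bar below 0.02 m))), for 0.04 s.
At the end, for the whole second after the job is handed in: Heavier tin home in the holder: centre 12 to 23 mm along its x, within 6 mm of its middle, on the counter, pressing on the buffer with over 0.5 N. Lighter tin (pressing with 1.0 to 3.4 N) on the tray. Both upright within 0.06 rad and at rest (((x of tin_knob in the frame of holder between 0.012 and 0.023 m and y of tin_knob in the frame of holder between -0.006 and 0.006 m and height (world z) of tin_knob below 0.006 m and angle between each of tin_knob, tin_bar's own z axis and vertical below 0.06 rad and contact force between tin_knob and buffer above 0.5 N and linear speed of each of tin_knob, tin_bar below 0.02 m/s and contact force between tin_bar and tray between 1 and 3.4 N and height (world z) of tin_bar below 0.008 m) or (x of tin_bar in the frame of holder between 0.012 and 0.023 m and y of tin_bar in the frame of holder between -0.006 and 0.006 m and height (world z) of tin_bar below 0.006 m and angle between each of tin_bar, tin_knob's own z axis and vertical below 0.06 rad and contact force between tin_bar and buffer above 0.5 N and linear speed of each of tin_bar, tin_knob below 0.02 m/s and contact force between tin_knob and tray between 1 and 3.4 N and height (world z) of tin_knob below 0.008 m))); the robot touches nothing.
It fails at once if a tin rams the rubber buffer (more than 20 N) (contact force between any of tin_knob, tin_bar and buffer above 20 N).
It fails at once if a tin is tipped by more than 0.5 rad (angle between any of tin_knob, tin_bar's own z axis and vertical above 0.5 rad).
It fails at once if the bowl, the pepper mill or the mug is moved by more than 20 mm (distance of any of bowl, mill, mug from where it was at the start of the episode above 0.02 m).
It also fails if it takes over 72 s, if anything falls off the work surface, if the arm or the gripper's body presses on something with over 40 N, if the wrist force passes 120 N, or if a joint passes its speed limit or range.

## Working session

There is one attempt and no reset: what is moved stays moved. The work goes in short steps, Python scripts to look and compute and a tool call to move; the robot and the scene stay as the last step left them, time stands still between calls to the robot, and variables do not carry over. Pictures are saved under pics/ and viewed, at most 10 in all, crops included, and the job is handed in when it is done.

Besides the shell and the picture viewer there is one more tool, called after ">>>" as name(argument=value, ...), one argument or row to a line, values as JSON. apply_moves: Moves the arm, as the interface text tells. Its arguments: {"type":"object","properties":{"motion":{"type":"string"},"force":{"type":"number"}},"required":["motion"]}

```bash
mkdir -p pics
cat > h.py <<'E'
from cell import robot
import numpy as np, cv2
from scipy.spatial.transform import Rotation as Ro
def save(p,n): cv2.imwrite('pics/'+n,cv2.cvtColor(p['img'],cv2.COLOR_RGB2BGR))
def f(p): return p['img'].shape[0]/2/np.tan(np.radians(p['fovy'])/2)
def back(p,uv,z):
    uv=np.atleast_2d(uv).astype(float); d=np.c_[(uv[:,0]-p['cx'])/f(p),(uv[:,1]-p['cy'])/f(p),np.ones(len(uv))]
    R=np.array(p['R']);t=np.array(p['t']); c=-R.T@t; w=d@R
    return c+w*((z-c[2])/w[:,2])[:,None]
def proj(p,X):
    c=np.atleast_2d(X)@np.array(p['R']).T+p['t']; return c[:,:2]/c[:,2:]*f(p)+[p['cx'],p['cy']]
E
python3 - <<'E'
from h import *
o=robot.observe(); print({k:np.round(v,3).tolist() for k,v in o.items()})
for c in ['top','side']:
    p=robot.read_camera(c); save(p,c+'0.png'); print(c,p['fovy'],p['cx'],p['cy'],np.round(-np.array(p['R']).T@p['t'],3),p.keys())
    for n in ['tin_knob','tin_bar','tray','holder','cheek_face','buffer','bowl','mill','mug','mouth']:
        try: print(n,[(np.round(r['centre'],3).tolist(),round(r['score'],2)) for r in robot.search_frame(n,p)][:3])
        except Exception as e: print(n,e)
E
```

```text
{'time': 0.0, 'qpos': [1.04, 0.343, 1.525, 0.0, 1.275, -0.146], 'qvel': [0.001, 0.003, -0.0, 0.001, -0.001, 0.0], 'joint_efforts': [-0.003, -43.125, -24.422, 0.072, 0.056, -0.0], 'tool_pos': [0.197, 0.486, 0.226], 'tool_rot': [-3.14, -0.0, 2.757], 'contact_force': [0.614, 0.488, -0.601], 'torque': [0.045, 0.011, -0.025], 'grip_force': 0.0, 'opening': 0.092}
top 46.54934650763237 251.93453952585975 184.19648180019882 [ 0.474 -0.053  1.394] dict_keys(['img', 'fovy', 'cx', 'cy', 'R', 't', 'shot'])
tin_knob [([0.466, 0.299, 0.083], 0.66)]
tin_bar [([0.463, 0.156, 0.083], 0.95)]
tray [([0.49, 0.234, 0.006], 0.82)]
holder [([0.606, -0.15, 0.027], 0.75), ([0.464, 0.3, 0.087], 0.17), ([0.463, 0.154, 0.082], 0.16)]
cheek_face []
buffer [([0.616, -0.136, 0.031], 0.64)]
bowl [([0.795, 0.1, 0.024], 0.63)]
mill [([0.752, -0.03, 0.098], 0.5)]
mug [([0.638, -0.411, 0.025], 0.74)]
mouth [([0.606, -0.15, 0.028], 0.79)]
side 44.048687106341966 256.95139266087676 192.1822625628303 [ 0.288 -1.247  0.895] dict_keys(['img', 'fovy', 'cx', 'cy', 'R', 't', 'shot'])
tin_knob [([0.46, 0.29, 0.065], 0.57)]
tin_bar [([0.634, -0.421, 0.052], 0.61), ([0.464, 0.133, 0.059], 0.57)]
tray [([0.495, 0.197, 0.001], 0.81)]
holder [([0.572, -0.156, 0.02], 0.61)]
cheek_face [([0.568, -0.158, 0.023], 0.65)]
buffer [([0.619, -0.138, 0.029], 0.46)]
bowl [([0.78, 0.132, 0.036], 0.6)]
mill [([0.759, -0.048, 0.058], 0.86)]
mug [([0.632, -0.417, 0.05], 0.82)]
mouth [([0.571, -0.155, 0.018], 0.76), ([0.78, 0.133, 0.038], 0.61)]
```

View pics/top0.png

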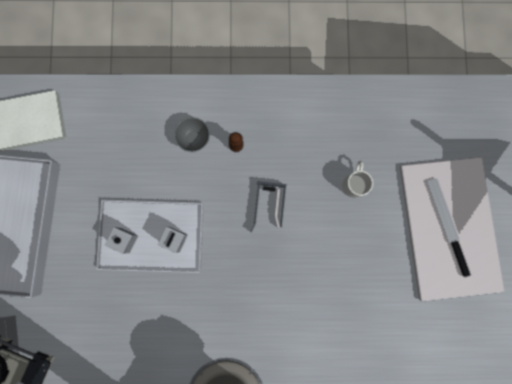

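View pics/side0.png

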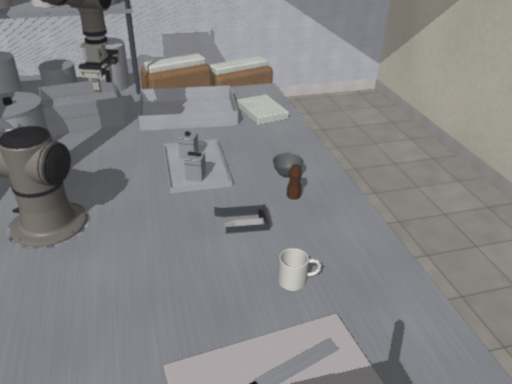

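The top view shows the knob tin at about (121,240), the bar tin at (172,239) and the holder at (270,203), open downward toward the robot. The bowl is at (192,134), the mill at (236,142) and the mug at (360,182). The side view agrees. Next I move above the tins for a close look.

>>> apply_moves(
  motion="100 -4.2 -1.75 -0.9 0 0 0;100 -4.2 -1.75 -0.9 0 0 0;100 -4.2 -1.75 -0.9 0 0 0;100 -4.2 -1.75 -0.9 0 0 0;100 -4.2 -1.75 -0.9 0 0 0;100 -4.2 -1.75 -0.9 0 0 0;100 -4.2 -1.75 -0.9 0 0 0;100 -4.2 -1.75 -0.9 0 0 0;100 0 0 0 0 0 0;100 0 0 0 0 0 0",
)

```text
time: 2.35
tool_pos: [0.4555, 0.2309, 0.2984]
tool_rot: [-3.142, -0.001, 2.756]
contact_force: [-0.1, 0.2, -0.4]
opening: 0.0918
grip_force: 0.0
```

```bash
cat >> h.py <<'E'
def wrist():
    o=robot.observe(); p=robot.read_camera('wrist')
    H=np.array(p['hand_eye']); T=np.eye(4); T[:3,:3]=Ro.from_euler('xyz',o['tool_rot']).as_matrix(); T[:3,3]=o['tool_pos']
    C=np.linalg.inv(T@H); p['R']=C[:3,:3]; p['t']=C[:3,3]; return p,o
E
python3 - <<'E'
from h import *
p,o=wrist(); save(p,'w1.png'); print(o['tool_pos'],o['tool_rot'],np.round(p['hand_eye'],3).tolist(), o['contact_force'])
for n in ['tin_knob','tin_bar']:
    print(n,[(np.round(r['centre'],3).tolist(),round(r['score'],2)) for r in robot.search_frame(n,p)][:2])
E
```

```text
[0.4554835  0.23092403 0.29843118] [-3.14151604e+00 -8.85050342e-04  2.75638306e+00] [[0.0, -0.956, -0.294, 0.081], [1.0, 0.0, -0.0, -0.0], [0.0, -0.294, 0.956, -0.158], [0.0, 0.0, 0.0, 1.0]] [-0.10362209  0.18662331 -0.35828299]
tin_knob [([0.462, 0.304, 0.089], 0.63)]
tin_bar [([0.457, 0.162, 0.088], 0.74)]
```

View pics/w1.png

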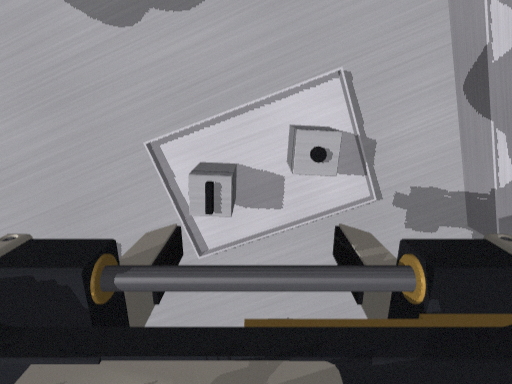

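The knob tin's lid is at about (317,152) and the bar tin's at (211,196). Both are nearly aligned with the image axes. I'll zoom in to read the corners.

Run:
```python
import cv2
i=cv2.imread('pics/w1.png')[110:230,180:350]
cv2.imwrite('pics/w1c.png',cv2.resize(i,None,fx=4.7,fy=4.7,interpolation=cv2.INTER_CUBIC))
```

```text
(no output)
```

View pics/w1c.png

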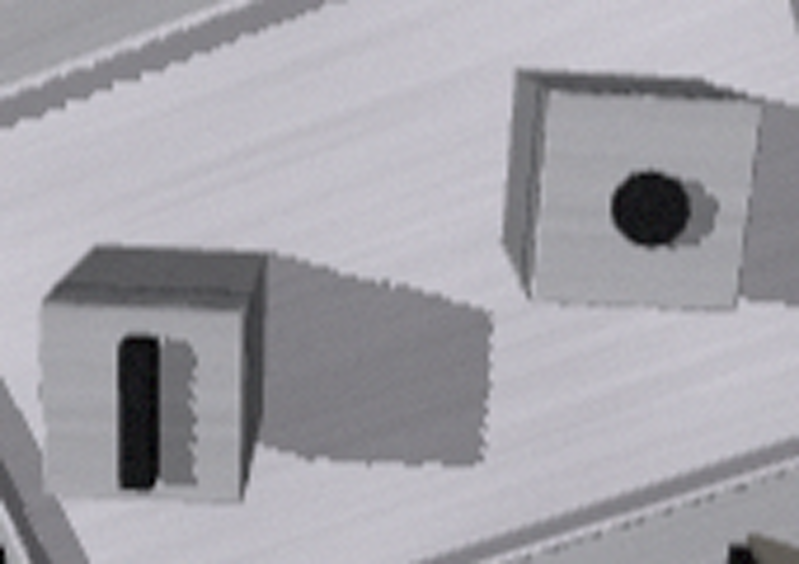

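The lid corners in the crop are (547,90), (762,103), (738,310) and (532,300) for the knob tin. For the bar tin they are (42,300), (243,308), (243,500) and (48,495).

Run:
```python
from h import *
o=robot.observe()
p,o=wrist()
for n,c in [('knob',[(547,90),(762,103),(738,310),(532,300)]),('bar',[(42,300),(243,308),(243,500),(48,495)])]:
    uv=np.array(c)/4.7+[180,110]
    X=back(p,uv,.088); print(n,X.mean(0).round(4))
    e=[X[(i+1)%4]-X[i] for i in range(4)]
    print([ (round(np.linalg.norm(v),4), round(float(np.degrees(np.arctan2(v[1],v[0]))),1)) for v in e])
print(np.degrees(o['tool_rot'][2]))
print('knob top',back(p,np.array([[650,208]])/4.7+[180,110],.1), 'bar',back(p,np.array([[139,412]])/4.7+[180,110],.1))
i=cv2.imread('pics/top0.png')[160:250,225:315]
cv2.imwrite('pics/hold.png',cv2.resize(i,None,fx=6.5,fy=6.5,interpolation=cv2.INTER_CUBIC))
```

```text
knob [0.4661 0.3093 0.088 ]
[(np.float64(0.0579), 64.7), (np.float64(0.0571), -23.8), (np.float64(0.0579), -114.8), (np.float64(0.0577), 156.1)]
bar [0.4672 0.1581 0.088 ]
[(np.float64(0.0562), 65.7), (np.float64(0.0579), -23.5), (np.float64(0.057), -113.5), (np.float64(0.0586), 155.8)]
158.04565571269336
knob top [[0.46506854 0.30863843 0.1       ]] bar [[0.46625022 0.15902884 0.1       ]]
```

View pics/hold.png

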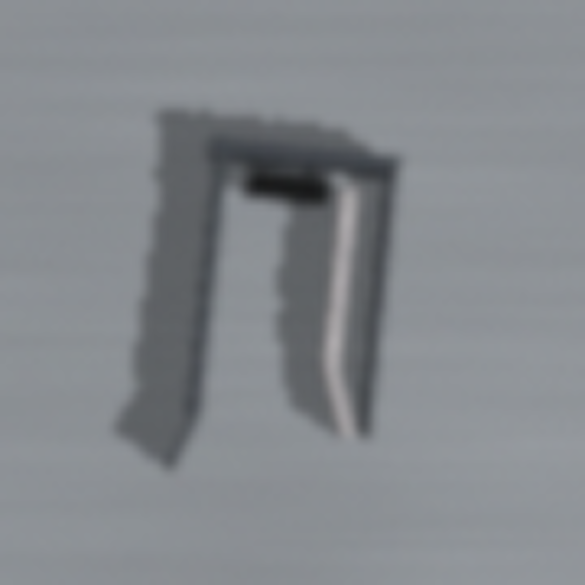

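The holder lane runs along world +x at about −4° yaw; I'll look at it from close by later. Now I grip the knob tin.

>>> apply_moves(
  motion="100 1.0 3.8 0 0 0 0.022;100 1.0 3.8 0 0 0 0.022;100 0 0 5 0 0 0;100 0 0 5 0 0 0;100 0 0 5 0 0 0;100 0 0 0 0 0 0;100 0 0 5 0 0 0;100 0 0 3 0 0 0;100 0 0 1.8 0 0 0;100 0 0 0 0 0 0;0 0 0 0 0 0 0;0 0 0 0 0 0 0;0 0 0 0 0 0 0;0 0 0 0 0 0 0;0 0 0 0 0 0 0;0 0 0 0 0 0 0",
  force=30,
)

```text
time: 4.55
tool_pos: [0.467, 0.3087, 0.0512]
tool_rot: [3.141, 0.0, 2.713]
contact_force: [-1.3, -0.9, 5.4]
opening: 0.0579
grip_force: 30.0
```

>>> apply_moves(
  motion="0 0 0 -1 0 0 0;0 0 0 -2 0 0 0;0 0 0 -2 0 0 0;0 0 0 -1 0 0 0;0 0 0 0 0 0 0;0 0 0 0 0 0 0;0 0 0 0 0 0 0;0 0 0 0 0 0 0;0 0 0 0 0 0 0;0 0 0 0 0 0 0;0 0 0 0 0 0 0;0 0 0 0 0 0 0;0 0 0 0 0 0 0",
)

```text
time: 6.18
tool_pos: [0.4668, 0.3086, 0.1108]
tool_rot: [3.141, 0.0, 2.713]
contact_force: [-1.6, 0.7, -1.8]
opening: 0.058
grip_force: 30.0
```

Run:
```python
from h import *
for i in range(3): 
    o=robot.observe(); print(o['contact_force'].round(2) if hasattr(o['contact_force'],'round') else o['contact_force'],o['tool_pos'],np.round(o['joint_efforts'],2)); robot.read_camera('top')
```

```text
[-1.6   0.71 -1.78] [0.46678453 0.30859169 0.1107709 ] [ 0.000e+00 -4.993e+01 -2.177e+01  3.000e-02  8.000e-02  0.000e+00]
[-0.33  0.46 -1.73] [0.46677885 0.30858576 0.11075474] [-0.000e+00 -4.993e+01 -2.177e+01  3.000e-02  8.000e-02  0.000e+00]
[-0.39  0.18 -2.99] [0.46679924 0.30858744 0.11075308] [-0.000e+00 -4.993e+01 -2.177e+01  3.000e-02  8.000e-02  0.000e+00]
```

The reading of about −2.2 N suggests this tin is light. I set it back.

>>> apply_moves(
  motion="0 0 0 2 0 0 0;0 0 0 2 0 0 0;0 0 0 1 0 0 0;0 0 0 0.6 0 0 0;0 0 0 0.3 0 0 0;0 0 0 0.1 0 0 0;0 0 0 0 0 0 0;0 0 0 0 0 0 0;100 0 0 0 0 0 0;100 0 0 0 0 0 0;100 0 0 0 0 0 0;100 0 0 0 0 0 0;100 0 0 -2 0 0 0;100 0 0 -4 0 0 0;100 0 0 -4 0 0 0;100 0 0 -1 0 0 0;100 0 0 0 0 0 0",
)

```text
time: 8.45
tool_pos: [0.4668, 0.3086, 0.1608]
tool_rot: [3.141, 0.0, 2.713]
contact_force: [0.1, 0.0, -0.5]
opening: 0.0915
grip_force: 0.0
```

Run:
```python
from h import *
p,o=wrist(); save(p,'w2.png'); print(o['tool_pos'],o['contact_force'])
for n in ['tin_knob','tin_bar']: print(n,[(np.round(r['centre'],3).tolist(),round(r['score'],2)) for r in robot.search_frame(n,p)][:2])
p=robot.read_camera('side')
for n in ['tin_knob','tin_bar']: print(n,[(np.round(r['centre'],3).tolist(),round(r['score'],2)) for r in robot.search_frame(n,p)][:2])
```

```text
[0.46679741 0.30856265 0.16077979] [ 0.06628043  0.02184082 -0.49705819]
tin_knob [([0.46, 0.309, 0.089], 0.9)]
tin_bar [([0.443, 0.177, 0.052], 0.77)]
tin_knob [([0.46, 0.29, 0.065], 0.63)]
tin_bar [([0.465, 0.134, 0.06], 0.94), ([0.782, 0.13, 0.037], 0.36)]
```

>>> apply_moves(
  motion="100 -2.08 -4.55 0 0 0 0;100 -2.08 -4.55 0 0 0 0;100 -2.08 -4.55 0 0 0 0;100 0 0 0 0 0 0;100 0 0 4 0 0 0;100 0 0 4 0 0 0;100 0 0 2 0 0 0;100 0 0 1 0 0 0;100 0 0 0 0 0 0;0 0 0 0 0 0 0;0 0 0 0 0 0 0;0 0 0 0 0 0 0;0 0 0 0 0 0 0;0 0 0 0 0 0 0;0 0 0 0 0 0 0",
)

```text
time: 10.62
tool_pos: [0.4668, 0.1583, 0.051]
tool_rot: [-3.141, 0.0, 2.713]
contact_force: [-2.0, -3.0, 5.7]
opening: 0.058
grip_force: 30.0
```

>>> apply_moves(
  motion="0 0 0 -1 0 0 0;0 0 0 -2 0 0 0;0 0 0 -2 0 0 0;0 0 0 -1 0 0 0;0 0 0 0 0 0 0;0 0 0 0 0 0 0;0 0 0 0 0 0 0;0 0 0 0 0 0 0;0 0 0 0 0 0 0;0 0 0 0 0 0 0;0 0 0 0 0 0 0;0 0 0 0 0 0 0;0 0 0 0 0 0 0",
)

```text
time: 12.25
tool_pos: [0.4668, 0.1585, 0.1107]
tool_rot: [3.142, 0.0, 2.713]
contact_force: [0.3, 0.2, -5.8]
opening: 0.0578
grip_force: 30.0
```

Run:
```python
from h import *
for i in range(3): 
    o=robot.observe(); print(o['contact_force'],o['tool_pos'],np.round(o['joint_efforts'],2)); robot.read_camera('top')
```

```text
[ 0.32681267  0.2215121  -5.78351991] [0.46678003 0.15849721 0.11073717] [ 0.000e+00 -4.465e+01 -2.118e+01  1.000e-02  8.000e-02  0.000e+00]
[-0.14108523 -0.01344407 -5.03330058] [0.46679456 0.15852527 0.11075601] [-0.000e+00 -4.465e+01 -2.118e+01  1.000e-02  8.000e-02  0.000e+00]
[ 1.00807405  0.18501084 -4.8854064 ] [0.46680891 0.15850576 0.11077207] [-0.000e+00 -4.465e+01 -2.118e+01  1.000e-02  8.000e-02  0.000e+00]
```

The bar tin is heavy (about 5.2 N, against about 2 N). I carry it in front of the holder and look.

>>> apply_moves(
  motion="0 -0.91 -4.7 -0.8 0 0 0;0 -0.91 -4.7 -0.8 0 0 0;0 -0.91 -4.7 -0.8 0 0 0;0 -0.91 -4.7 -0.8 0 0 0;0 -0.91 -4.7 -0.8 0 0 0;0 -0.91 -4.7 -0.8 0 0 0;0 0 0 0 0 0 -0.117;0 0 0 0 0 0 -0.117;0 0 0 0 0 0 -0.117;0 0 0 0 0 0 0;0 0 0 0 0 0 0",
)

```text
time: 13.78
tool_pos: [0.3992, -0.1206, 0.1587]
tool_rot: [3.142, 0.0, 3.062]
contact_force: [0.4, 0.4, -5.1]
opening: 0.0579
grip_force: 30.0
```

Run:
```python
from h import *
p,o=wrist(); save(p,'w3.png'); print(o['tool_pos'],o['tool_rot'],o['contact_force'])
np.savez('w3.npz',R=p['R'],t=p['t'],fovy=p['fovy'],cx=p['cx'],cy=p['cy'])
for n in ['holder','cheek_face','buffer','mouth']: print(n,[(np.round(r['centre'],3).tolist(),round(r['score'],2)) for r in robot.search_frame(n,p)][:2])
i=cv2.imread('pics/w3.png'); cv2.imwrite('pics/w3.png',cv2.resize(i,(800,600),interpolation=cv2.INTER_CUBIC))
```

```text
[ 0.39917215 -0.12062681  0.15874462] [3.14153913e+00 9.62984424e-05 3.06166460e+00] [ 0.40189101  0.37199956 -5.10590725]
holder []
cheek_face []
buffer [([0.431, 0.118, 0.002], 0.66)]
mouth []
```

View pics/w3.png

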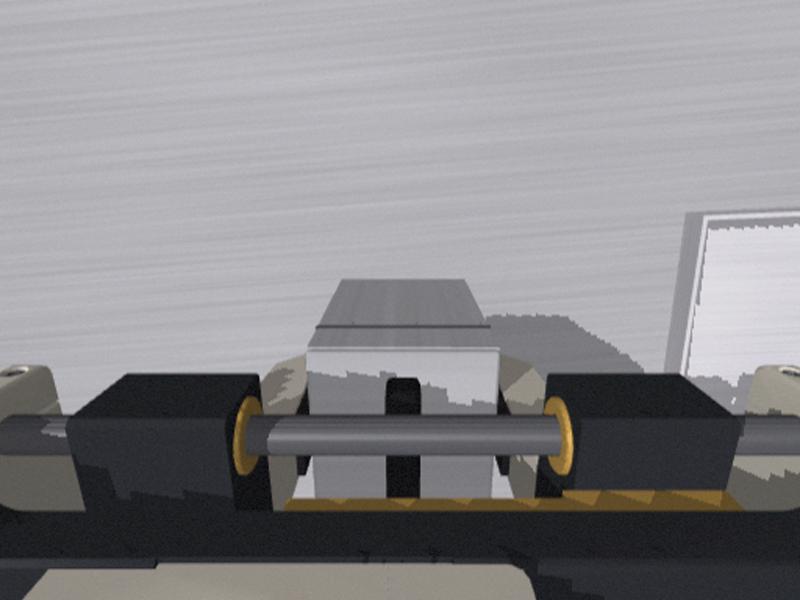

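This shows the camera looking back toward the robot (image up is −x), with the tray at the right (700,290) and the held tin at (400,400). The holder is out of view. I'll check whether a half turn of the wrist is possible.

Run:
```python
from h import *
print(np.round(robot.observe()['qpos'],3))
```

```text
[-0.478  0.223  1.903  0.     1.015 -1.97 ]
```

>>> apply_moves(
  motion="0 0 0 0 0 0 0.1848;0 0 0 0 0 0 0.1848;0 0 0 0 0 0 0.1848;0 0 0 0 0 0 0.1848;0 0 0 0 0 0 0.1848;0 0 0 0 0 0 0.1848;0 0 0 0 0 0 0.1848;0 0 0 0 0 0 0.1848;0 0 0 0 0 0 0.1848;0 0 0 0 0 0 0.1848;0 0 0 0 0 0 0.1848;0 0 0 0 0 0 0.1848;0 0 0 0 0 0 0.1848;0 0 0 0 0 0 0.1848;0 0 0 0 0 0 0.1848;0 0 0 0 0 0 0.1848;0 0 0 0 0 0 0.1848;0 0 0 0 0 0 0;0 0 0 0 0 0 0",
)

```text
time: 16.4
tool_pos: [0.3992, -0.1207, 0.1587]
tool_rot: [-3.142, -0.0, -0.074]
contact_force: [0.4, -1.1, -5.5]
opening: 0.058
grip_force: 30.0
```

Run:
```python
from h import *
p,o=wrist(); save(p,'w4.png'); print(o['tool_pos'],o['tool_rot'],o['contact_force'])
np.savez('w4.npz',R=p['R'],t=p['t'],fovy=p['fovy'],cx=p['cx'],cy=p['cy'],img=p['img'])
for n in ['holder','cheek_face','buffer','mouth']: print(n,[(np.round(r['centre'],3).tolist(),round(r['score'],2)) for r in robot.search_frame(n,p)][:2])
i=cv2.imread('pics/w4.png'); cv2.imwrite('pics/w4.png',cv2.resize(i,(800,600),interpolation=cv2.INTER_CUBIC))
```

```text
[ 0.39918564 -0.1206747   0.15870295] [-3.14156528e+00 -1.68370045e-05 -7.43109016e-02] [ 0.36006637 -1.06445925 -5.48765546]
holder [([0.533, -0.157, 0.023], 0.92)]
cheek_face [([0.536, -0.155, 0.031], 0.56)]
buffer []
mouth []
```

View pics/w4.png

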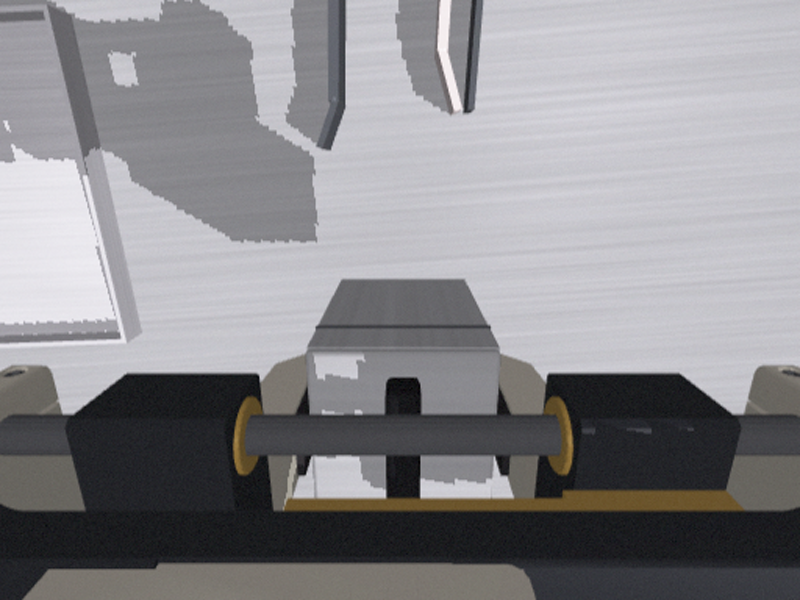

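The holder shows with its wall from knee (344,103) upward, flare tip (326,150), cheek knee about (440,50) and cheek tip (458,110). I'll zoom in for the edges.

Run:
```python
import cv2,numpy as np
d=np.load('w4.npz'); i=cv2.cvtColor(d['img'],cv2.COLOR_RGB2BGR)[0:100,190:320]
cv2.imwrite('pics/w4c.png',cv2.resize(i,None,fx=6,fy=6,interpolation=cv2.INTER_CUBIC))
```

```text
(no output)
```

View pics/w4c.png

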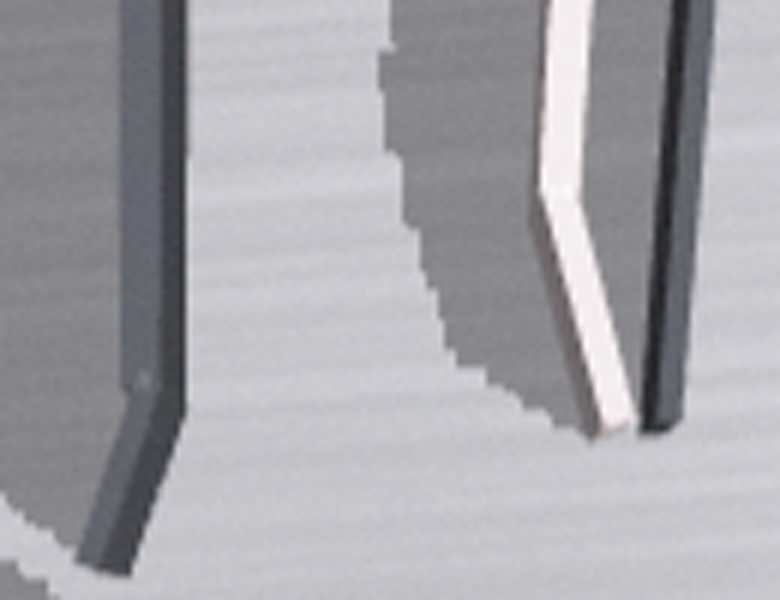

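In the crop, the wall's inner edge at the top runs from (160,0) to the knee (162,380) and the flare tip (107,570). At the bottom it runs from (187,0) to the knee (185,410). The cheek's inner top edge goes from (547,0) to the knee (540,190) and the tip (595,432).

Run:
```python
from h import *
p=dict(np.load('w4.npz'))
c=lambda L:np.array(L)/6+[190,0]
top=back(p,c([(160,0),(160,190),(162,380),(107,570),(547,0),(540,190),(595,432)]),.032)
bot=back(p,c([(187,0),(187,205),(185,410),(130,577)]),0.)
print(top.round(4));print(bot.round(4))
for a in [top[0]-top[2],bot[0]-bot[2],top[4]-top[5]]: print(np.degrees(np.arctan2(a[1],a[0])))
```

```text
[[ 0.5635 -0.0977  0.032 ]
 [ 0.5393 -0.0949  0.032 ]
 [ 0.5137 -0.0922  0.032 ]
 [ 0.4871 -0.0805  0.032 ]
 [ 0.5594 -0.1529  0.032 ]
 [ 0.5352 -0.1507  0.032 ]
 [ 0.5015 -0.1574  0.032 ]]
[[ 0.5729 -0.0987  0.    ]
 [ 0.5438 -0.0955  0.    ]
 [ 0.5128 -0.0917  0.    ]
 [ 0.4868 -0.0791  0.    ]]
-6.296356050083522
-6.700951217511991
-5.297139572000039
```

The holder origin comes out at about (0.572, −0.1285) with yaw −0.108 rad, and the cheek agrees within 2 mm. I align the tin in front of the mouth and lower it.

>>> apply_moves(
  motion="0 0 0 0 0 0 0.034;0 2.37 -0.52 0 0 0 0;0 2.36 -0.52 0 0 0 0;0 0 0 3 0 0 0;0 0 0 3 0 0 0;0 0 0 2.5 0 0 0;0 0 0 1.5 0 0 0;0 0 0 0.7 0 0 0;0 0 0 0.2 0 0 0;0 0 0 0 0 0 0;0 0 0 0 0 0 0",
)

```text
time: 18.02
tool_pos: [0.4478, -0.1158, 0.0503]
tool_rot: [3.141, -0.001, -0.112]
contact_force: [-0.8, 0.2, -5.0]
opening: 0.0579
grip_force: 30.0
```

```bash
cat > s.py <<'E'
from h import *
O=np.array([.5717,-.1285]);a=-.108
u=np.array([np.cos(a),np.sin(a)]);v=np.array([-u[1],u[0]])
def st():
    for i in range(3):
        o=robot.observe(); d=np.array(o['tool_pos'])[:2]-O; F=np.array(o['contact_force'])
        print('hx %.2f hy %.2f mm z %.4f yaw %.4f Fu %.1f Fv %.1f Fz %.1f'%(d@u*1e3,d@v*1e3,o['tool_pos'][2],o['tool_rot'][2],F[:2]@u,F[:2]@v,F[2]),o['time'])
        if i<2: robot.read_camera('side')
if __name__=='__main__': st()
E
python3 s.py
```

```text
hx -124.58 hy -0.72 mm z 0.0503 yaw -0.1119 Fu -0.8 Fv 0.1 Fz -5.0 18.025
hx -124.65 hy -0.69 mm z 0.0502 yaw -0.1119 Fu 0.2 Fv 0.1 Fz -4.8 18.075
hx -124.71 hy -0.68 mm z 0.0501 yaw -0.1118 Fu -0.8 Fv 1.0 Fz -4.7 18.125
```

>>> apply_moves(
  motion="0 0 0 0.15 0 0 -0.004;0 1 0 0 0 0 0;0 1 0 0 0 0 0;0 1 0 0 0 0 0;0 1 0 0 0 0 0;0 1 0 0 0 0 0;0 1 0 0 0 0 0;0 0 0 0 0 0 0",
)

```text
time: 19.12
tool_pos: [0.508, -0.1218, 0.0482]
tool_rot: [-3.141, -0.001, -0.108]
contact_force: [1.5, 3.1, -3.3]
opening: 0.0579
grip_force: 30.0
```

```bash
python3 s.py
```

```text
hx -64.04 hy -0.25 mm z 0.0482 yaw -0.1077 Fu 1.2 Fv 3.3 Fz -3.3 19.125
hx -64.18 hy -0.24 mm z 0.0482 yaw -0.1077 Fu 2.4 Fv 2.8 Fz -3.3 19.175
hx -64.42 hy -0.24 mm z 0.0481 yaw -0.1077 Fu 1.6 Fv 2.4 Fz -3.8 19.225
```

>>> apply_moves(
  motion="0 0.8 0.03 0 0 0 0;0 0.8 0 0 0 0 0;0 0.8 0 0 0 0 0;0 0.8 0 0 0 0 0;0 0.8 0 0 0 0 0;0 0.8 0 0 0 0 0;0 0.8 0 0 0 0 0;0 0 0 0 0 0 0;0 0 0 0 0 0 0",
)

```text
time: 20.35
tool_pos: [0.5616, -0.1273, 0.0483]
tool_rot: [-3.14, 0.002, -0.108]
contact_force: [-3.1, 5.6, 2.6]
opening: 0.0581
grip_force: 30.0
```

```bash
python3 s.py
```

```text
hx -10.14 hy 0.16 mm z 0.0483 yaw -0.1082 Fu -3.7 Fv 5.2 Fz 2.6 20.35
hx -10.12 hy 0.12 mm z 0.0483 yaw -0.1083 Fu -4.0 Fv 5.2 Fz 1.8 20.4
hx -10.12 hy 0.16 mm z 0.0483 yaw -0.1082 Fu -4.4 Fv 4.8 Fz 2.0 20.45
```

>>> apply_moves(
  motion="0 0.6 0 -0.03 0 0 0;0 0.6 0 0 0 0 0;0 0.4 0 0 0 0 0;0 0.2 0 0 0 0 0;0 0.1 0 0 0 0 0;0 0 0 0 0 0 0;0 0 0 0 0 0 0",
)

```text
time: 21.32
tool_pos: [0.5796, -0.1291, 0.0482]
tool_rot: [-3.139, 0.005, -0.108]
contact_force: [-5.6, 5.0, 2.3]
opening: 0.0577
grip_force: 30.0
```

```bash
python3 s.py
```

```text
hx 7.90 hy 0.24 mm z 0.0482 yaw -0.1084 Fu -6.1 Fv 4.3 Fz 2.3 21.325
hx 7.89 hy 0.23 mm z 0.0482 yaw -0.1084 Fu -5.1 Fv 6.0 Fz 1.6 21.375
hx 7.89 hy 0.22 mm z 0.0482 yaw -0.1084 Fu -5.4 Fv 4.5 Fz 1.2 21.425
```

>>> apply_moves(
  motion="0 0.1 0 0 0 0 0;0 0.1 0 0 0 0 0;0 0.1 0 0 0 0 0;0 0.1 0 0 0 0 0;0 0 0 0 0 0 0",
)

```text
time: 22.05
tool_pos: [0.5835, -0.1295, 0.0482]
tool_rot: [-3.139, 0.005, -0.108]
contact_force: [-5.2, 5.1, 2.5]
opening: 0.0576
grip_force: 30.0
```

```bash
python3 s.py
```

```text
hx 11.89 hy 0.27 mm z 0.0482 yaw -0.1084 Fu -5.7 Fv 4.5 Fz 2.5 22.05
hx 11.90 hy 0.22 mm z 0.0483 yaw -0.1084 Fu -6.3 Fv 4.8 Fz 2.2 22.1
hx 11.87 hy 0.22 mm z 0.0482 yaw -0.1085 Fu -6.4 Fv 5.0 Fz 2.7 22.15
```

>>> apply_moves(
  motion="0 0.1 0 0 0 0 0;0 0.1 0 0 0 0 0;0 0.1 0 0 0 0 0;0 0 0 0 0 0 0",
)

```text
time: 22.65
tool_pos: [0.5865, -0.1299, 0.0483]
tool_rot: [-3.139, 0.005, -0.109]
contact_force: [-4.8, 5.0, 2.9]
opening: 0.0576
grip_force: 30.0
```

```bash
python3 s.py
```

```text
hx 14.91 hy 0.23 mm z 0.0483 yaw -0.1085 Fu -5.4 Fv 4.4 Fz 2.9 22.65
hx 14.88 hy 0.22 mm z 0.0482 yaw -0.1085 Fu -5.9 Fv 4.2 Fz 2.1 22.7
hx 14.89 hy 0.22 mm z 0.0482 yaw -0.1085 Fu -6.2 Fv 4.8 Fz 1.9 22.75
```

>>> apply_moves(
  motion="0 0.1 0 0 0 0 0;0 0.1 0 0 0 0 0;0 0 0 0 0 0 0",
)

```text
time: 23.12
tool_pos: [0.5885, -0.1301, 0.0483]
tool_rot: [-3.139, 0.005, -0.108]
contact_force: [-5.9, 5.3, 2.2]
opening: 0.0578
grip_force: 30.0
```

```bash
python3 s.py
```

```text
hx 16.92 hy 0.24 mm z 0.0483 yaw -0.1084 Fu -6.5 Fv 4.6 Fz 2.2 23.125
hx 16.93 hy 0.23 mm z 0.0483 yaw -0.1085 Fu -5.0 Fv 5.2 Fz 2.5 23.175
hx 16.91 hy 0.22 mm z 0.0482 yaw -0.1085 Fu -5.8 Fv 5.2 Fz 2.4 23.225
```

Still no buffer contact. I continue in 1 mm steps.

>>> apply_moves(
  motion="0 0.1 0 0 0 0 0;0 0.05 0 0 0 0 0;0 0 0 0 0 0 0",
)

```text
time: 23.6
tool_pos: [0.59, -0.1302, 0.0483]
tool_rot: [-3.139, 0.005, -0.109]
contact_force: [-5.7, 4.9, 1.7]
opening: 0.0579
grip_force: 30.0
```

```bash
python3 s.py
```

```text
hx 18.34 hy 0.23 mm z 0.0483 yaw -0.1085 Fu -6.2 Fv 4.3 Fz 1.7 23.6
hx 18.33 hy 0.25 mm z 0.0482 yaw -0.1085 Fu -5.2 Fv 4.6 Fz 2.5 23.65
hx 18.32 hy 0.25 mm z 0.0482 yaw -0.1085 Fu -6.0 Fv 4.5 Fz 2.6 23.7
```

>>> apply_moves(
  motion="0 0.1 0 0 0 0 0;0 0.05 0 0 0 0 0;0 0 0 0 0 0 0",
)

```text
time: 24.08
tool_pos: [0.5914, -0.1304, 0.0482]
tool_rot: [-3.139, 0.005, -0.109]
contact_force: [-4.7, 5.4, 1.8]
opening: 0.058
grip_force: 30.0
```

```bash
python3 s.py
```

```text
hx 19.82 hy 0.23 mm z 0.0482 yaw -0.1085 Fu -5.3 Fv 4.9 Fz 1.8 24.075
hx 19.83 hy 0.23 mm z 0.0482 yaw -0.1085 Fu -7.2 Fv 5.2 Fz 2.8 24.125
hx 19.83 hy 0.22 mm z 0.0483 yaw -0.1085 Fu -5.8 Fv 5.6 Fz 2.0 24.175
```

Run:
```python
from h import *
p,o=wrist(); save(p,'w5.png')
for n in ['buffer','tin_bar','holder']: print(n,[(np.round(r['centre'],3).tolist(),round(r['score'],2)) for r in robot.search_frame(n,p)][:2])
i=p['img'][100:260,150:370,::-1]; cv2.imwrite('pics/w5c.png',cv2.resize(i,None,fx=3.6,fy=3.6,interpolation=cv2.INTER_CUBIC))
np.savez('w5.npz',R=p['R'],t=p['t'],fovy=p['fovy'],cx=p['cx'],cy=p['cy'])
```

```text
buffer [([0.626, -0.134, 0.03], 0.67)]
tin_bar [([0.596, -0.131, 0.083], 0.82)]
holder [([0.63, -0.145, 0.026], 0.71), ([0.624, -0.134, 0.03], 0.71)]
```

View pics/w5c.png

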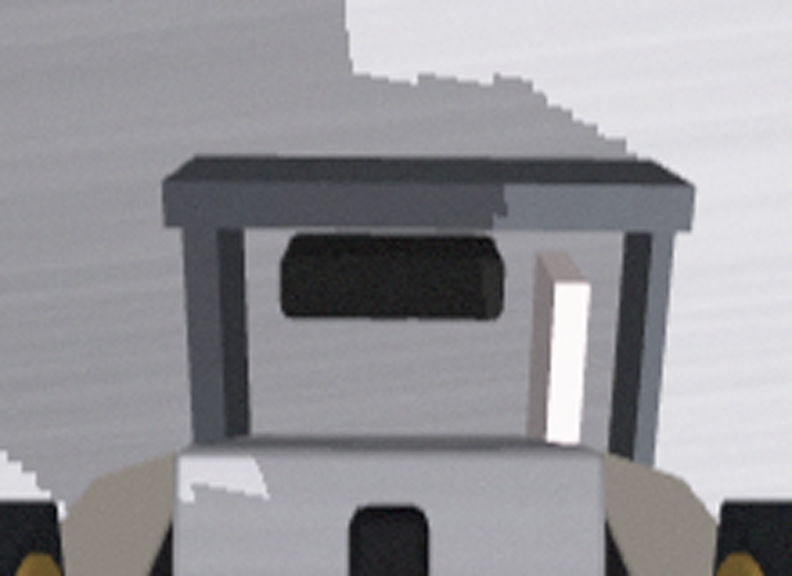

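The buffer's front edge is at crop row 318 and the tin's front lid edge at row 443, so I compute the gap.

Run:
```python
from h import *
from s import O,u,v
p=dict(np.load('w5.npz'))
for uv,z in [((390,320),.029),((290,318),.029),((490,318),.029),((388,442),.085),((388,448),.085),((205,443),.085),((180,180),.032),((690,185),.032),((230,228),.032),((250,440),0)]:
    X=back(p,np.array(uv)/3.6+[150,100],z)[0]; d=X[:2]-O; print(uv,X.round(4),'h',(d@u*1e3).round(1),(d@v*1e3).round(1))
```

```text
Traceback (most recent call last):
  File "h.py", line 7, in back
    uv=np.atleast_2d(uv).astype(float); d=np.c_[(uv[:,0]-p['cx'])/f(p),(uv[:,1]-p['cy'])/f(p),np.ones(len(uv))]
                                                                  ~^^^
  File "h.py", line 5, in f
    def f(p): return p['img'].shape[0]/2/np.tan(np.radians(p['fovy'])/2)
                     ~^^^^^^^
KeyError: 'img'
```

```bash
sed -i "s/p\['img'\].shape\[0\]/384/" h.py
python3 - <<'E'
from h import *
from s import O,u,v
p=dict(np.load('w5.npz'))
for uv,z in [((390,320),.029),((290,318),.029),((490,318),.029),((388,442),.085),((388,448),.085),((205,443),.085),((180,180),.032),((690,185),.032),((230,228),.032),((250,440),0)]:
    X=back(p,np.array(uv)/3.6+[150,100],z)[0]; d=X[:2]-O; print(uv,X.round(4),'h',(d@u*1e3).round(1),(d@v*1e3).round(1))
E
```

```text
(390, 320) [ 0.6162 -0.1336  0.029 ] h 44.8 -0.3
(290, 318) [ 0.6185 -0.116   0.029 ] h 45.1 17.5
(490, 318) [ 0.6146 -0.1514  0.029 ] h 45.2 -18.1
(388, 442) [ 0.6172 -0.1335  0.085 ] h 45.7 -0.0
(388, 448) [ 0.6163 -0.1334  0.085 ] h 44.9 -0.0
(205, 443) [ 0.6195 -0.1104  0.085 ] h 45.6 23.1
(180, 180) [ 0.6454 -0.1012  0.032 ] h 70.3 35.0
(690, 185) [ 0.6353 -0.1865  0.032 ] h 69.5 -50.8
(230, 228) [ 0.6364 -0.1084  0.032 ] h 62.1 27.0
(250, 440) [ 0.5837 -0.0998  0.    ] h 8.9 29.8
```

The holder estimate is confirmed, and the tin's front face is just about at the buffer. The tin sits about 3 mm behind the TCP. I press on gently.

>>> apply_moves(
  motion="0 0.05 0 0 0 0 0;0 0.05 0 0 0 0 0;0 0 0 0 0 0 0",
)

```text
time: 24.75
tool_pos: [0.5924, -0.1305, 0.0482]
tool_rot: [-3.139, 0.005, -0.109]
contact_force: [-5.9, 5.5, 1.7]
opening: 0.0576
grip_force: 30.0
```

```bash
python3 s.py
```

```text
hx 20.84 hy 0.22 mm z 0.0482 yaw -0.1086 Fu -6.4 Fv 4.9 Fz 1.7 24.75
hx 20.85 hy 0.23 mm z 0.0482 yaw -0.1085 Fu -6.2 Fv 5.6 Fz 2.4 24.8
hx 20.82 hy 0.22 mm z 0.0482 yaw -0.1085 Fu -6.1 Fv 5.1 Fz 2.0 24.85
```

>>> apply_moves(
  motion="0 0.05 0 0 0 0 0;0 0.05 0 0 0 0 0;0 0 0 0 0 0 0",
)

```text
time: 25.22
tool_pos: [0.5934, -0.1306, 0.0482]
tool_rot: [-3.139, 0.005, -0.109]
contact_force: [-5.8, 4.9, 2.3]
opening: 0.0578
grip_force: 30.0
```

```bash
python3 s.py
```

```text
hx 21.83 hy 0.23 mm z 0.0482 yaw -0.1085 Fu -6.3 Fv 4.2 Fz 2.3 25.225
hx 21.83 hy 0.24 mm z 0.0482 yaw -0.1085 Fu -6.2 Fv 5.2 Fz 2.2 25.275
hx 21.85 hy 0.25 mm z 0.0483 yaw -0.1085 Fu -6.0 Fv 5.1 Fz 2.8 25.325
```

```bash
cat > e.py <<'E'
from h import *
from s import O,u,v
def edge(g):  # row of the lid's front edge, columns 205..300
    c=g[205:245,205:240].astype(float).mean(1); return c.round(0)
if __name__=='__main__':
    a=cv2.imread('pics/w5.png',0); p,o=wrist(); b=cv2.cvtColor(p['img'],cv2.COLOR_RGB2GRAY)
    print(edge(a)[10:32]);print(edge(b)[10:32])
    for g in (a,b): print(g[170:225,258].tolist())
E
python3 e.py
```

```text
[118. 117. 118. 117. 116. 107.  97.  87.  89. 108. 128. 147. 171. 184.
 187. 188. 190. 191. 190. 190. 184. 177.]
[119. 119. 119. 118. 118. 108.  97.  87.  90. 109. 128. 148. 172. 185.
 187. 188. 189. 189. 190. 188. 182. 175.]
[23, 28, 31, 30, 31, 27, 32, 33, 33, 33, 37, 35, 35, 38, 32, 31, 32, 28, 71, 128, 154, 154, 151, 153, 154, 154, 152, 155, 155, 156, 157, 152, 155, 149, 154, 154, 157, 150, 148, 153, 156, 157, 157, 155, 154, 152, 152, 155, 152, 154, 139, 113, 97, 97, 98]
[26, 30, 27, 25, 21, 25, 35, 36, 31, 30, 32, 34, 29, 34, 35, 34, 31, 34, 35, 33, 25, 97, 138, 154, 153, 155, 156, 155, 151, 154, 154, 157, 155, 151, 151, 153, 154, 153, 154, 154, 152, 152, 156, 160, 159, 155, 154, 154, 154, 151, 138, 115, 96, 96, 96]
```

The image rows show no slip and no buffer compression yet, so I go on in small steps on force.

>>> apply_moves(
  motion="0 0.05 0 0 0 0 0;0 0.05 0 0 0 0 0;0 0 0 0 0 0 0;0 0 0 0 0 0 0",
)

```text
time: 25.88
tool_pos: [0.5944, -0.1307, 0.0482]
tool_rot: [-3.139, 0.005, -0.109]
contact_force: [-5.7, 5.7, 2.2]
opening: 0.0574
grip_force: 30.0
```

```bash
python3 s.py
```

```text
hx 22.83 hy 0.23 mm z 0.0482 yaw -0.1086 Fu -6.3 Fv 5.1 Fz 2.2 25.875
hx 22.84 hy 0.23 mm z 0.0482 yaw -0.1085 Fu -6.2 Fv 4.9 Fz 1.6 25.925
hx 22.83 hy 0.24 mm z 0.0482 yaw -0.1085 Fu -6.2 Fv 4.8 Fz 2.6 25.975
```

Run:
```python
from h import *
from s import O,u,v
p,o=wrist(); save(p,'w6.png')
a=cv2.cvtColor(np.load('w4.npz')['img'],cv2.COLOR_RGB2GRAY); b=cv2.imread('pics/w5.png',0); c=cv2.imread('pics/w6.png',0)
for g in (a,b,c): print(g[172:236,225:235].mean(1).astype(int).tolist())
for r in (179,209,222,226): 
    X=back(p,[230,r],.085)[0]; d=X[:2]-O; print(r,(d@u*1e3).round(1))
s=robot.read_camera('side')
i=np.vstack([cv2.resize(p['img'][130:250,180:340,::-1],(640,400),interpolation=cv2.INTER_CUBIC)])
q=proj(s,[*O,.04])[0].astype(int); print(q)
j=cv2.resize(s['img'][q[1]-45:q[1]+35,q[0]-50:q[0]+50,::-1],None,fx=2.4,fy=2.4,interpolation=cv2.INTER_CUBIC)
k=np.zeros((592,640,3),np.uint8); k[:400]=i; k[400:592,:240]=j; cv2.imwrite('pics/w6c.png',k)
```

```text
[197, 197, 199, 199, 198, 197, 162, 112, 102, 102, 100, 101, 101, 102, 101, 101, 102, 102, 102, 100, 101, 101, 101, 101, 101, 101, 101, 103, 103, 102, 102, 102, 103, 103, 103, 95, 70, 64, 91, 104, 103, 103, 103, 102, 103, 103, 103, 102, 104, 108, 127, 117, 109, 129, 149, 166, 179, 185, 177, 160, 155, 158, 160, 161]
[67, 65, 68, 66, 67, 65, 64, 66, 65, 66, 64, 65, 68, 69, 72, 78, 121, 143, 150, 151, 151, 150, 152, 153, 154, 152, 151, 150, 152, 154, 154, 153, 151, 152, 152, 151, 152, 153, 152, 152, 154, 156, 156, 155, 154, 154, 155, 153, 136, 111, 90, 90, 108, 127, 139, 153, 161, 162, 162, 163, 163, 164, 164, 163]
[91, 84, 77, 76, 73, 69, 66, 66, 66, 65, 66, 69, 70, 68, 69, 67, 68, 70, 72, 79, 104, 138, 151, 151, 150, 150, 153, 153, 152, 151, 150, 150, 151, 154, 155, 152, 151, 151, 152, 151, 153, 152, 152, 153, 154, 156, 156, 155, 138, 110, 89, 89, 109, 127, 140, 152, 161, 162, 162, 163, 163, 163, 163, 164]
179 69.4
209 55.5
222 49.1
226 47.1
[243 210]
```

View pics/w6c.png

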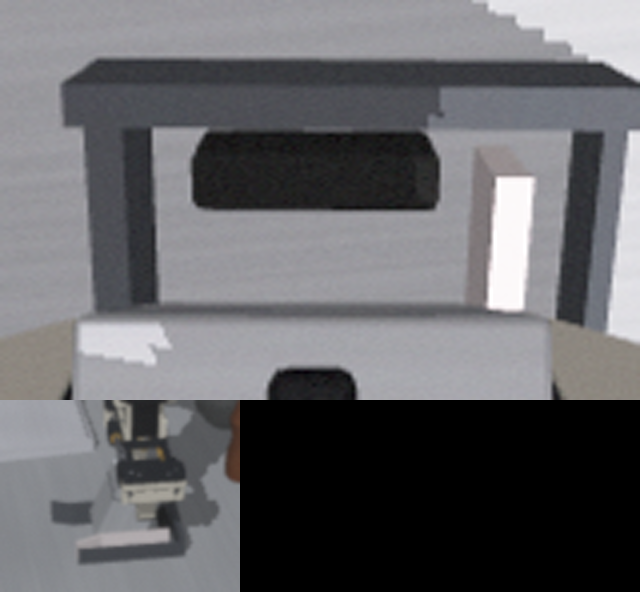

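The wrist view shows floor where the tin's front face used to be (crop rows 210–300). The face is hidden, so the drag has pitched the tin forward in the pads by roughly 0.35 rad, and it isn't home. I back off with a softer grip so that it swings upright again, and check.

>>> apply_moves(
  motion="0 0 0 0 0 0 0;0 -0.3 0 0 0 0 0;0 -0.3 0 0 0 0 0;0 -0.3 0 0 0 0 0;0 -0.3 0 0 0 0 0;0 0 0 0 0 0 0",
  force=12,
)

```text
time: 26.82
tool_pos: [0.5854, -0.1301, 0.049]
tool_rot: [-3.141, -0.002, -0.108]
contact_force: [1.6, 3.5, -1.4]
opening: 0.058
grip_force: 12.0
```

```bash
python3 s.py
cat > pr.py <<'E'
from h import *
def pr(n):
    p,o=wrist(); save(p,n); g=cv2.cvtColor(p['img'],cv2.COLOR_RGB2GRAY)
    print(g[172:236,225:235].mean(1).astype(int).tolist())
    h=g[228:238].mean(0).astype(int); print('row edges',h[190:330:2].tolist())
import sys; pr(sys.argv[1])
E
python3 pr.py w7.png
```

```text
hx 13.79 hy -0.13 mm z 0.0490 yaw -0.1085 Fu 1.2 Fv 3.6 Fz -1.4 26.825
hx 13.78 hy -0.14 mm z 0.0490 yaw -0.1085 Fu 2.5 Fv 5.1 Fz -0.3 26.875
hx 13.78 hy -0.14 mm z 0.0489 yaw -0.1086 Fu 1.6 Fv 4.4 Fz -1.7 26.925
[59, 58, 59, 60, 61, 67, 76, 131, 151, 151, 151, 152, 153, 152, 153, 153, 155, 154, 152, 151, 153, 154, 156, 155, 153, 153, 153, 152, 153, 154, 154, 153, 154, 157, 158, 157, 155, 155, 156, 155, 138, 112, 99, 99, 99, 99, 100, 99, 100, 82, 87, 100, 100, 111, 114, 127, 143, 153, 165, 169, 169, 172, 175, 175]
row edges [136, 136, 135, 136, 149, 212, 212, 211, 211, 210, 211, 211, 211, 211, 211, 211, 207, 202, 179, 159, 160, 161, 159, 161, 160, 161, 159, 161, 160, 160, 160, 161, 160, 161, 160, 161, 161, 161, 161, 160, 160, 161, 161, 160, 161, 160, 160, 160, 161, 162, 161, 161, 161, 161, 160, 160, 161, 160, 161, 161, 160, 161, 160, 155, 127, 137, 136, 136, 135, 133]
```

That confirms the tilt: the front face is showing again (its bottom edge at row 212, against 178 when upright). I continue back.

>>> apply_moves(
  motion="0 -0.3 0 0 0 0 0;0 -0.3 0 0 0 0 0;0 -0.2 0 0 0 0 0;0 0 0 0 0 0 0",
)

```text
time: 27.48
tool_pos: [0.5774, -0.1292, 0.0489]
tool_rot: [-3.141, -0.002, -0.108]
contact_force: [2.8, 4.9, -1.0]
opening: 0.0576
grip_force: 12.0
```

```bash
python3 s.py;python3 pr.py w8.png
```

```text
hx 5.79 hy -0.11 mm z 0.0489 yaw -0.1084 Fu 2.2 Fv 5.2 Fz -1.0 27.475
hx 5.81 hy -0.13 mm z 0.0489 yaw -0.1085 Fu 1.3 Fv 3.8 Fz -2.1 27.525
hx 5.81 hy -0.15 mm z 0.0489 yaw -0.1085 Fu 1.5 Fv 5.5 Fz -1.7 27.575
[152, 153, 152, 154, 154, 156, 155, 154, 152, 153, 153, 156, 158, 156, 155, 154, 154, 153, 153, 156, 155, 154, 154, 157, 159, 158, 157, 155, 157, 157, 154, 154, 141, 116, 105, 105, 104, 105, 104, 104, 105, 105, 105, 105, 105, 105, 106, 99, 79, 92, 106, 106, 106, 107, 106, 134, 130, 126, 140, 150, 157, 160, 160, 164]
row edges [137, 137, 137, 137, 164, 192, 192, 192, 192, 191, 192, 192, 192, 192, 192, 191, 192, 186, 152, 150, 150, 151, 150, 151, 150, 151, 152, 151, 150, 150, 151, 151, 150, 150, 150, 151, 152, 151, 150, 150, 149, 150, 150, 150, 150, 150, 150, 150, 151, 151, 150, 149, 150, 151, 150, 150, 150, 150, 150, 151, 151, 150, 151, 152, 140, 137, 137, 135, 136, 135]
```

>>> apply_moves(
  motion="0 -0.3 0 0 0 0 0;0 -0.3 0 0 0 0 0;0 -0.3 0 0 0 0 0;0 -0.3 0 0 0 0 0;0 0 0 0 0 0 0",
)

```text
time: 28.25
tool_pos: [0.5649, -0.1278, 0.0484]
tool_rot: [-3.14, -0.001, -0.108]
contact_force: [2.1, 4.1, -4.4]
opening: 0.0581
grip_force: 12.0
```

```bash
python3 s.py;python3 pr.py w9.png
python3 - <<'E'
from h import *
from s import O,u
p,o=wrist()
for r in range(176,206,4): print(r,((back(p,[230,r],0.)[0][:2]-np.array(o['tool_pos'])[:2])@u*1e3).round(1),end=' ')
E
```

```text
hx -6.85 hy -0.02 mm z 0.0484 yaw -0.1083 Fu 1.6 Fv 4.3 Fz -4.4 28.25
hx -6.82 hy -0.01 mm z 0.0484 yaw -0.1083 Fu 2.0 Fv 5.0 Fz -2.8 28.3
hx -6.82 hy -0.03 mm z 0.0484 yaw -0.1084 Fu 1.1 Fv 5.1 Fz -3.0 28.35
[155, 154, 155, 157, 156, 155, 157, 159, 160, 159, 157, 158, 159, 157, 156, 155, 157, 157, 157, 157, 156, 158, 145, 124, 112, 112, 112, 112, 112, 112, 112, 113, 112, 112, 112, 113, 112, 112, 112, 112, 114, 112, 113, 112, 113, 113, 92, 68, 97, 113, 113, 115, 113, 113, 113, 114, 114, 121, 147, 138, 128, 149, 164, 180]
row edges [139, 138, 138, 135, 161, 163, 161, 161, 163, 163, 162, 163, 164, 164, 163, 163, 164, 165, 162, 161, 141, 140, 141, 140, 140, 140, 140, 141, 140, 142, 142, 141, 140, 140, 140, 140, 140, 140, 139, 139, 140, 141, 141, 140, 140, 143, 138, 138, 139, 138, 138, 138, 139, 139, 138, 139, 138, 139, 138, 139, 140, 140, 139, 141, 141, 137, 138, 137, 138, 136]
176 26.2 180 23.2 184 20.1 188 17.0 192 13.8 196 10.7 200 7.5 204 4.3
```

>>> apply_moves(
  motion="0 -0.3 0 0 0 0 0;0 -0.3 0 0 0 0 0;0 -0.3 0 0 0 0 0;0 0 0 0 0 0 0",
  force=8,
)

```text
time: 28.95
tool_pos: [0.5559, -0.1268, 0.0485]
tool_rot: [-3.14, -0.001, -0.108]
contact_force: [1.3, 5.1, -3.7]
opening: 0.0578
grip_force: 8.0
```

```bash
python3 s.py;python3 pr.py w10.png
```

```text
hx -15.88 hy -0.03 mm z 0.0485 yaw -0.1082 Fu 0.7 Fv 5.2 Fz -3.7 28.95
hx -15.89 hy -0.05 mm z 0.0485 yaw -0.1082 Fu 1.1 Fv 5.1 Fz -3.4 29.0
hx -15.89 hy -0.03 mm z 0.0485 yaw -0.1082 Fu 1.4 Fv 5.4 Fz -2.7 29.05
[159, 159, 156, 155, 158, 158, 157, 158, 158, 158, 159, 158, 143, 124, 119, 118, 120, 119, 119, 119, 119, 119, 118, 119, 119, 119, 119, 119, 120, 119, 120, 120, 119, 120, 119, 120, 120, 120, 120, 121, 120, 121, 121, 121, 121, 105, 74, 85, 114, 121, 121, 121, 122, 122, 121, 121, 122, 122, 121, 122, 121, 139, 134, 122]
row edges [140, 139, 139, 138, 133, 131, 128, 128, 131, 129, 128, 128, 130, 128, 128, 128, 130, 130, 131, 132, 132, 131, 127, 129, 127, 127, 128, 129, 131, 132, 132, 130, 128, 127, 129, 128, 129, 128, 128, 127, 129, 130, 130, 128, 129, 130, 129, 130, 128, 127, 126, 126, 129, 128, 126, 128, 128, 128, 127, 129, 131, 131, 131, 130, 136, 139, 138, 139, 139, 137]
```

The tilt is now about 0.04 rad. I release so the tin settles flat, then raise the arm and look.

>>> apply_moves(
  motion="0 -0.3 0 0 0 0 0;0 0 0 0 0 0 0;20 0 0 0 0 0 0;70 0 0 0 0 0 0;100 0 0 0 0 0 0;100 0 0 0 0 0 0;100 0 0 0 0 0 0;100 0 0 -3 0 0 0;100 0 0 -5 0 0 0;100 0 0 -5 0 0 0;100 -2.0 0 -4 0 0 0;100 0 0 0 0 0 0;100 0 0 0 0 0 0",
)

```text
time: 30.72
tool_pos: [0.5326, -0.1252, 0.2179]
tool_rot: [-3.141, 0.001, -0.108]
contact_force: [-0.1, 0.2, -0.7]
opening: 0.0918
grip_force: 0.0
```

```bash
python3 s.py
python3 - <<'E'
from h import *
from s import O,u,v
p,o=wrist(); save(p,'w11.png'); np.savez('w11.npz',R=p['R'],t=p['t'],fovy=p['fovy'],cx=p['cx'],cy=p['cy'])
for n in ['tin_bar','buffer']: print(n,[(np.round(r['centre'],3).tolist(),round(r['score'],2)) for r in robot.search_frame(n,p)][:2])
m=robot.trace('tin_bar',p)
if m: 
    k=m[0]['pixels']; ys,xs=np.where(k); print(m[0]['score'],xs.min(),xs.max(),ys.min(),ys.max())
    g=cv2.cvtColor(p['img'],cv2.COLOR_RGB2GRAY); c=int(xs.mean())-14; print(c,ys.min()-4,g[ys.min()-4:ys.max()+6,c-4:c+5].mean(1).astype(int).tolist())
s=robot.read_camera('side')
for n in ['tin_bar','tin_knob']: print(n,[(np.round(r['centre'],3).tolist(),round(r['score'],2)) for r in robot.search_frame(n,s)][:2])
E
```

```text
hx -39.28 hy -0.90 mm z 0.2179 yaw -0.1080 Fu -0.2 Fv 0.2 Fz -0.7 30.725
hx -39.45 hy -0.80 mm z 0.2172 yaw -0.1079 Fu -0.3 Fv 0.1 Fz -0.5 30.775
hx -39.47 hy -0.79 mm z 0.2170 yaw -0.1079 Fu 0.5 Fv -0.1 Fz 0.6 30.825
tin_bar [([0.551, -0.127, 0.085], 0.7)]
buffer [([0.62, -0.135, 0.028], 0.74)]
0.98 227 284 131 193
241 127 [118, 117, 119, 111, 95, 89, 89, 89, 90, 79, 81, 94, 129, 164, 175, 165, 158, 152, 147, 148, 153, 155, 153, 153, 154, 154, 156, 155, 156, 157, 158, 159, 159, 160, 160, 160, 168, 161, 149, 146, 151, 152, 149, 150, 152, 154, 155, 160, 161, 157, 156, 157, 159, 159, 158, 163, 165, 174, 179, 177, 177, 179, 181, 180, 182, 182, 179, 175, 171, 174, 174, 172]
tin_bar [([0.543, -0.151, 0.075], 0.78)]
tin_knob [([0.465, 0.289, 0.054], 0.75)]
```

Run:
```python
from h import *
from s import O,u,v
p=dict(np.load('w11.npz')); im=cv2.imread('pics/w11.png',0)
for q,z in [((241,139),.085),((241,183),.085),((241,193),.085),((241,131),0.),((227,160),.085),((284,160),.085)]:
    d=back(p,q,z)[0][:2]-O; print(q,z,(d@u*1e3).round(1),(d@v*1e3).round(1))
print(im[160:166,215:295].mean(0).astype(int).tolist())
print(im[130:205,248:258].mean(1).astype(int).tolist())
```

```text
(241, 139) 0.085 3.4 15.8
(241, 183) 0.085 -42.2 16.5
(241, 193) 0.085 -53.2 16.7
(241, 131) 0.0 3.0 20.5
(227, 160) 0.085 -17.9 30.4
(284, 160) 0.085 -17.9 -27.7
[116, 118, 117, 116, 117, 116, 116, 116, 117, 115, 116, 117, 83, 144, 179, 179, 178, 178, 178, 178, 179, 179, 179, 179, 179, 179, 166, 166, 136, 123, 122, 121, 121, 121, 122, 122, 36, 24, 26, 24, 27, 26, 28, 31, 28, 26, 177, 182, 182, 182, 183, 183, 183, 183, 183, 183, 182, 182, 182, 182, 183, 183, 183, 183, 182, 183, 182, 182, 184, 192, 130, 120, 119, 119, 120, 120, 118, 97, 41, 42]
[113, 99, 89, 90, 89, 89, 79, 82, 87, 125, 158, 156, 148, 142, 127, 123, 104, 65, 50, 54, 56, 55, 55, 56, 55, 54, 55, 55, 55, 55, 54, 56, 56, 57, 56, 56, 57, 55, 54, 53, 55, 55, 54, 56, 55, 55, 55, 53, 54, 54, 55, 55, 56, 56, 55, 67, 75, 73, 74, 79, 97, 160, 182, 172, 169, 174, 173, 172, 173, 171, 170, 168, 168, 171, 172]
```

The tin stands upright against the wall (tilt about 0.01) with its centre at about hx −25 mm. I regrip it along the lane, one finger behind and one in front, lower and firmer, so that it cannot pitch.

>>> apply_moves(
  motion="100 1.45 0 0 0 0 -0.1745;100 0 0 0 0 0 -0.1745;100 0 0 0 0 0 -0.1745;100 0 0 0 0 0 -0.1745;100 0 0 0 0 0 -0.1745;100 0 0 0 0 0 -0.1745;100 0 0 0 0 0 -0.1745;100 0 0 0 0 0 -0.1745;100 0 0 0 0 0 -0.1745;100 0 0 4 0 0 0;100 0 0 0 0 0 0;100 0 0 0 0 0 0",
)

```text
time: 32.67
tool_pos: [0.5477, -0.1269, 0.1795]
tool_rot: [3.141, 0.0, 1.463]
contact_force: [0.2, 0.1, 0.1]
opening: 0.0918
grip_force: 0.0
```

```bash
python3 s.py
```

```text
hx -23.99 hy -1.01 mm z 0.1795 yaw 1.4625 Fu 0.2 Fv 0.1 Fz 0.1 32.675
hx -23.73 hy -1.06 mm z 0.1799 yaw 1.4626 Fu -0.1 Fv 0.2 Fz -0.5 32.725
hx -23.69 hy -1.09 mm z 0.1800 yaw 1.4626 Fu 0.6 Fv 1.0 Fz 0.2 32.775
```

>>> apply_moves(
  motion="100 0 -0.1 4 0 0 0;100 0 0 4 0 0 0;100 0 0 3 0 0 0;100 0 0 2 0 0 0;100 0 0 0.9 0 0 0;100 0 0 0 0 0 0;0 0 0 0 0 0 0;0 0 0 0 0 0 0;0 0 0 0 0 0 0;0 0 0 0 0 0 0;0 0 0 0 0 0 0;0 0 0 0 0 0 0",
  force=40,
)

```text
time: 34.28
tool_pos: [0.5474, -0.1268, 0.0401]
tool_rot: [3.139, 0.0, 1.463]
contact_force: [5.2, 1.5, 2.1]
opening: 0.0579
grip_force: 39.9
```

```bash
python3 s.py
```

```text
hx -24.36 hy -0.93 mm z 0.0401 yaw 1.4626 Fu 5.0 Fv 2.1 Fz 2.1 34.275
hx -24.34 hy -0.93 mm z 0.0401 yaw 1.4626 Fu 4.9 Fv 1.1 Fz 2.9 34.325
hx -24.37 hy -0.95 mm z 0.0401 yaw 1.4625 Fu 6.2 Fv 2.5 Fz 3.5 34.375
```

The grip is good. I slide along the lane (tool +y).

>>> apply_moves(
  motion="0 0 0.4 0 0 0 0;0 0 0.7 0 0 0 0;0 0 0.7 0 0 0 0;0 0 0.7 0 0 0 0;0 0 0.5 0 0 0 0;0 0 0.2 0 0 0 0;0 0 0.1 0 0 0 0;0 0 0 0 0 0 0",
)

```text
time: 35.38
tool_pos: [0.5726, -0.1297, 0.0402]
tool_rot: [-3.127, -0.001, 1.463]
contact_force: [-21.0, 0.4, 25.0]
opening: 0.0579
grip_force: 39.9
```

```bash
python3 s.py
```

```text
hx 1.03 hy -1.09 mm z 0.0402 yaw 1.4633 Fu -20.9 Fv -1.8 Fz 25.0 35.375
hx 1.01 hy -1.11 mm z 0.0402 yaw 1.4633 Fu -20.8 Fv -2.7 Fz 23.9 35.425
hx 1.03 hy -1.10 mm z 0.0402 yaw 1.4633 Fu -21.3 Fv -1.4 Fz 24.5 35.475
```

It is wedging: Fz is +25 N, so the front edge is being pressed into the counter. I lift slightly to relieve it; the compliance stored in the arm can only carry the tin to about hx 7 mm, short of the buffer.

>>> apply_moves(
  motion="0 0 -0.3 -0.05 0 0 0;0 0 0 -0.05 0 0 0;0 0 0 0 0 0 0",
)

```text
time: 35.85
tool_pos: [0.5725, -0.1297, 0.0401]
tool_rot: [-3.134, -0.0, 1.463]
contact_force: [-9.3, -1.1, 8.7]
opening: 0.0581
grip_force: 40.0
```

```bash
python3 s.py
```

```text
hx 0.88 hy -1.11 mm z 0.0401 yaw 1.4628 Fu -9.1 Fv -2.1 Fz 8.7 35.85
hx 0.90 hy -1.11 mm z 0.0401 yaw 1.4628 Fu -8.7 Fv -3.2 Fz 8.8 35.9
hx 0.89 hy -1.10 mm z 0.0401 yaw 1.4628 Fu -7.5 Fv -2.3 Fz 9.0 35.95
```

>>> apply_moves(
  motion="0 0 0 -0.05 0 0 0;0 0 0.1 -0.05 0 0 0;0 0 0.2 0 0 0 0;0 0 0.2 0 0 0 0;0 0 0 0 0 0 0",
)

```text
time: 36.58
tool_pos: [0.5759, -0.1301, 0.0402]
tool_rot: [-3.13, -0.001, 1.463]
contact_force: [-11.1, -1.5, 6.6]
opening: 0.0581
grip_force: 40.0
```

```bash
python3 s.py
```

```text
hx 4.36 hy -1.11 mm z 0.0402 yaw 1.4630 Fu -10.9 Fv -2.7 Fz 6.6 36.575
hx 4.36 hy -1.13 mm z 0.0402 yaw 1.4629 Fu -10.7 Fv -2.8 Fz 6.6 36.625
hx 4.37 hy -1.12 mm z 0.0402 yaw 1.4629 Fu -10.7 Fv -2.9 Fz 6.2 36.675
```

>>> apply_moves(
  motion="0 0 0 -0.06 0 0 0;0 0 0.15 -0.06 0 0 0;0 0 0.15 0 0 0 0;0 0 0.15 0 0 0 0;0 0 0.15 0 0 0 0;0 0 0 0 0 0 0",
)

```text
time: 37.42
tool_pos: [0.5823, -0.1308, 0.0402]
tool_rot: [-3.13, -0.001, 1.463]
contact_force: [-5.6, -2.9, -3.3]
opening: 0.0582
grip_force: 40.0
```

```bash
python3 s.py
```

```text
hx 10.77 hy -1.19 mm z 0.0402 yaw 1.4627 Fu -5.2 Fv -3.5 Fz -3.3 37.425
hx 10.74 hy -1.16 mm z 0.0402 yaw 1.4628 Fu -5.9 Fv -3.3 Fz -2.9 37.475
hx 10.76 hy -1.16 mm z 0.0403 yaw 1.4628 Fu -6.8 Fv -4.2 Fz -3.5 37.525
```

Clean sliding now, with 6 N of drag and the load lightly carried. I approach the buffer.

>>> apply_moves(
  motion="0 0 0.1 0 0 0 0;0 0 0.1 0 0 0 0;0 0 0.1 0 0 0 0;0 0 0 0 0 0 0",
)

```text
time: 38.02
tool_pos: [0.5851, -0.1312, 0.0403]
tool_rot: [-3.13, -0.001, 1.463]
contact_force: [-7.2, -2.1, -3.1]
opening: 0.0576
grip_force: 40.0
```

```bash
python3 s.py
```

```text
hx 13.65 hy -1.20 mm z 0.0403 yaw 1.4628 Fu -6.9 Fv -2.9 Fz -3.1 38.025
hx 13.66 hy -1.20 mm z 0.0403 yaw 1.4628 Fu -6.6 Fv -3.1 Fz -2.6 38.075
hx 13.64 hy -1.18 mm z 0.0403 yaw 1.4628 Fu -5.4 Fv -4.7 Fz -3.0 38.125
```

>>> apply_moves(
  motion="0 0 0.1 0 0 0 0;0 0 0.1 0 0 0 0;0 0 0 0 0 0 0",
)

```text
time: 38.5
tool_pos: [0.5871, -0.1314, 0.0403]
tool_rot: [-3.13, -0.001, 1.463]
contact_force: [-6.9, -2.3, -2.4]
opening: 0.0576
grip_force: 40.0
```

```bash
python3 s.py
```

```text
hx 15.63 hy -1.21 mm z 0.0403 yaw 1.4628 Fu -6.6 Fv -3.1 Fz -2.4 38.5
hx 15.67 hy -1.20 mm z 0.0403 yaw 1.4628 Fu -7.0 Fv -2.6 Fz -2.4 38.55
hx 15.61 hy -1.23 mm z 0.0402 yaw 1.4627 Fu -6.6 Fv -3.0 Fz -2.3 38.6
```

>>> apply_moves(
  motion="0 0 0.1 0 0 0 0;0 0 0.1 0 0 0 0;0 0 0 0 0 0 0",
)

```text
time: 38.98
tool_pos: [0.5889, -0.1316, 0.0403]
tool_rot: [-3.129, -0.001, 1.463]
contact_force: [-8.3, -2.8, -1.3]
opening: 0.0579
grip_force: 40.0
```

```bash
python3 s.py
```

```text
hx 17.48 hy -1.23 mm z 0.0403 yaw 1.4627 Fu -8.0 Fv -3.7 Fz -1.3 38.975
hx 17.48 hy -1.24 mm z 0.0403 yaw 1.4628 Fu -7.9 Fv -3.4 Fz -2.0 39.025
hx 17.48 hy -1.25 mm z 0.0403 yaw 1.4628 Fu -6.8 Fv -2.5 Fz -1.7 39.075
```

Contact is just starting. A little more.

>>> apply_moves(
  motion="0 0 0.1 0 0 0 0;0 0 0.1 0 0 0 0;0 0 0 0 0 0 0",
)

```text
time: 39.45
tool_pos: [0.5897, -0.1317, 0.0403]
tool_rot: [-3.127, -0.001, 1.463]
contact_force: [-12.8, -2.5, 1.8]
opening: 0.0576
grip_force: 40.0
```

```bash
python3 s.py
```

```text
hx 18.23 hy -1.24 mm z 0.0403 yaw 1.4629 Fu -12.4 Fv -3.8 Fz 1.8 39.45
hx 18.23 hy -1.23 mm z 0.0403 yaw 1.4629 Fu -11.6 Fv -4.0 Fz 2.1 39.5
hx 18.24 hy -1.22 mm z 0.0403 yaw 1.4629 Fu -11.0 Fv -3.3 Fz 2.1 39.55
```

The buffer force is about 5 N. I release and rise clear.

>>> apply_moves(
  motion="30 0 0 0 0 0 0;100 0 0 0 0 0 0;100 0 0 0 0 0 0;100 0 0 0 0 0 0;100 0 -0.4 0 0 0 0;100 0 0 0 0 0 0;100 0 0 -2 0 0 0;100 0 0 -4 0 0 0;100 0 0 -5 0 0 0;100 -3 0 -5 0 0 0;100 -3 0 -2 0 0 0;100 0 0 0 0 0 0;100 0 0 0 0 0 0",
)

```text
time: 41.18
tool_pos: [0.585, -0.1905, 0.2217]
tool_rot: [-3.14, -0.001, 1.463]
contact_force: [-0.5, -0.3, -0.3]
opening: 0.0921
grip_force: 0.0
```

Run:
```python
from h import *
from s import O,u,v
p,o=wrist(); save(p,'w12.png'); np.savez('w12.npz',R=p['R'],t=p['t'],fovy=p['fovy'],cx=p['cx'],cy=p['cy'])
print(o['tool_pos'],o['contact_force'])
for n in ['tin_bar','buffer']:
    print(n,[(np.round(r['centre'],3).tolist(),round(r['score'],2)) for r in robot.search_frame(n,p)][:2])
    m=robot.trace(n,p)
    if m:
        c=cv2.findContours(m[0]['pixels'].astype(np.uint8),0,2)[0]; c=max(c,key=cv2.contourArea); a=cv2.approxPolyDP(c,3,True)[:,0]
        for z in (.085,.029):
            X=back(p,a,z)[:,:2]-O; print(n,z,[(q.tolist(),(x@u*1e3).round(1),(x@v*1e3).round(1)) for q,x in zip(a,X)])
for cam in ('side','top'):
    s=robot.read_camera(cam)
    for n in ['tin_bar','tin_knob','mill','bowl','mug']: print(cam,n,[(np.round(r['centre'],3).tolist(),round(r['score'],2)) for r in robot.search_frame(n,s)][:1])
```

```text
[ 0.58503389 -0.19052263  0.22170918] [-0.50280049 -0.30454768 -0.26792111]
tin_bar [([0.587, -0.126, 0.083], 0.69)]
tin_bar 0.085 [([227, 91], np.float64(-11.4), np.float64(30.1)), ([228, 149], np.float64(-12.2), np.float64(-26.1)), ([282, 150], np.float64(43.2), np.float64(-27.1)), ([285, 92], np.float64(44.7), np.float64(29.2))]
tin_bar 0.029 [([227, 91], np.float64(-17.2), np.float64(32.1)), ([228, 149], np.float64(-18.0), np.float64(-34.8)), ([282, 150], np.float64(47.9), np.float64(-36.0)), ([285, 92], np.float64(49.7), np.float64(31.0))]
buffer [([0.624, -0.134, 0.032], 0.69)]
buffer 0.085 [([289, 102], np.float64(48.9), np.float64(19.9)), ([284, 105], np.float64(44.1), np.float64(17.1)), ([286, 136], np.float64(46.9), np.float64(-13.0)), ([291, 123], np.float64(51.5), np.float64(-0.1))]
buffer 0.029 [([289, 102], np.float64(54.6), np.float64(20.0)), ([284, 105], np.float64(48.9), np.float64(16.7)), ([286, 136], np.float64(52.3), np.float64(-19.1)), ([291, 123], np.float64(57.8), np.float64(-3.8))]
side tin_bar [([0.583, -0.156, 0.074], 0.64)]
side tin_knob [([0.463, 0.29, 0.056], 0.8)]
side mill [([0.76, -0.046, 0.056], 0.78)]
side bowl [([0.796, 0.129, 0.035], 0.55)]
side mug [([0.632, -0.415, 0.051], 0.97)]
top tin_bar [([0.588, -0.112, 0.079], 0.61)]
top tin_knob [([0.464, 0.302, 0.087], 0.86)]
top mill [([0.75, -0.031, 0.1], 0.68)]
top bowl [([0.792, 0.106, 0.026], 0.81)]
top mug [([0.64, -0.416, 0.023], 0.93)]
```

The bar tin stands home: lid centre at about hx 16 mm, hy 1.5 mm. I judge that it presses the buffer with about 2–4 N. The knob tin is on the tray, the bystanders haven't moved, and the arm is clear.

```bash
python3 -c "
from h import *
print(robot.hand_in())"
```

```text
the job is handed in; nothing more can be done
None
```

The job is handed in, with no verdict returned: the bar-handle tin was the heavier (about 5 N against 2 N) and is home in the holder at about 16 mm, pressing the buffer with an estimated 2–4 N (not measured after release), after it pitched about 0.35 rad on the first slide and had to be set upright and regripped; the knob tin is back on the tray and the bowl, mill and mug show no sign of having moved.

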